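Terminate the idle path of a microwave changeover unit

TASK

The tall steel plug on the grey changeover unit stands behind the dock whose signal path is in use. Dock the finned aluminium dummy load on the idle path: set it down flat, fins up and lengthwise, inside the rim of the other dock, the one without the tall plug behind it, and let go of it.

Things in the scene. Friction and masses are not known exactly. Their poses are not given: they have to be found in the camera images.
- load_center (a point): Centre (half-way up) of the dummy load: a loose bare aluminium block, 60 mm long (x), 36 mm wide (y), 44 mm high (z, up), 0.15 to 0.3 kg, its upper 26 mm cut into five upright lengthwise fins; the long sides are flat and good to grip. Stands on the table at any yaw; either way round is the same. The only finned block: other metal parts are a flat plain box and a round can.
- dock_left (a point): Floor centre, 6 mm above the table, of the unit's left dock (from the robot): a black-floored tray 84 (x) by 56 mm (y) inside, rim 4 mm thick, 8 mm above the floor. x points away from the robot (the unit is fixed, at some yaw), y left, z up. Behind (+x) is a housing, face 52 mm from this point, top 28 mm above it, bearing the dock's socket 85 mm behind this point, joined by a brass strip.
- dock_right (a point): The same for the unit's right dock, 140 mm to the right (-y of the unit) of the left one; same axes and sizes.
- plug_top (a point): Top of the tall steel patch plug, 34 mm in diameter at its head, 55 mm high, fixed on the housing in the socket behind one of the docks: that dock's path is in use. Its top is 84 mm above the dock floors. The idle path's socket has only a flat steel cap 5 mm high, 20 mm across.
There are look-alikes about, which are no part of the job. Leave any orange look-alike of the part that bears load_center alone.

How it is judged:
By the outcome, as a careful person would: the job done as asked, in the order asked, and still so for the second after the job is handed in, with the robot touching nothing.
It also fails if it takes over 35 s, if anything falls off the work surface, if the arm or the gripper's body presses on something with over 40 N, if the wrist force passes 120 N, or if a joint passes its speed limit or range.

ROBOT

A 7-joint arm with a two-finger parallel gripper is mounted at the origin on the work surface. World frame = base frame: x ahead of the robot, y to its left, z up, the work surface at z = 0. Lengths are in m, angles in rad, forces in N, time in s.
With the tool pointing down it reaches from about 0.4 to 0.9 m from the base axis. Payload 5.5 kg.
Tool frame: the origin (TCP) lies midway between the tips of the shut fingers; the grasp point (between the pads) lies 19 mm behind it (manip.grip_point_offset is the distance from the TCP to the grasp point, in m); z points along the fingers, y is the line along which they close (so a half turn about z gives the same grasp; the last joint's range is limited). The gripper opens to 92 mm and grips with 3 to 60 N. Pads are 19 mm wide; open, the fingers measure 130 mm over their backs; the gripper's body (75 mm by 190 mm) begins 47 mm behind the grasp point.
Start: joints at [-0.884, 0.501, -0.427, 1.55, 0.221, 1.138, -0.21], TCP at [0.267, 0.593, 0.227] pointing down, gripper open.
Joint ranges: [-2.88, 2.88], [-0.31, 2.03], [-1.54, 1.56], [0.2, 2.42], [-1.41, 4.55], [0.19, 2.02], [-2.57, 2.57]. Speed limits (rad/s): [2.57, 2.57, 3.14, 3.14, 3.14, 3.14, 3.14].

INTERFACE

Orientations are given as a rotation vector (axis times angle).
In Python, from cell import manip gives the robot as it stands. The module is installed in compiled form; this text tells all that it offers.
- The arm moves only by the tool carry_out, never from a script. Its argument "targets" is a list of rows, each a list of 7 numbers: the shift along the tool's x, y, z in m, then the turn, a rotation vector about the tool's x, y, z in degrees, then the finger opening in m, from 0 to 0.0918. A call has 1 to 8 rows; each row is the pose to reach, as a shift and turn from the pose commanded when the call began, along the tool's axes at that moment; what a row does not reach only later rows make up. A row lasts 1/12 s, in which the tool goes at most 41.7 mm and 7.16 degrees, less where a joint would pass 70% of its speed; a pose out of reach is approached as far as the arm can. A call with a gripper value outside its range is refused whole. The fingers move at their own pace and stop on an object; "squeeze" is the grip in N (left out, the last holds). Time passes only in rows, so rows that repeat a pose let the fingers close. It gives the time, the measured TCP pose, the force, the opening and the grip force at its end, in the units of the state.
- manip.observe(): the state, without advancing time (a new reading comes with each control period).
- manip.camera(name): name is "scene" or "top" or "wrist"; returns a dict with "pixels" (480x640x3 uint8, red, green, blue), "depth" (480x640 float32, m along the optical axis (not along the pixel's ray), 0 where there is no reading), "fx", "fy", "cx", "cy" (pixels), "eye" and "attitude" of the camera in the world; the wrist camera has in their place "mount" (4x4, takes a point from camera to tool coordinates, whose origin is the TCP and whose axes are the flange's). Camera axes: x right, y down, z forward; pixel columns grow to the right and rows downward; lengths in m; the calibration is good to about 2 mm. A picture is of the moment at which its call begins: read the wrist's pose just before it.
- manip.job_done(): hands the job in; it is judged then, once.
The state is a dict: "time": time; "joints": joint angles; "joint_velocities": joint speeds; "joint_efforts": joint torques, N m; "ee_pos": TCP position; "eef_rot": TCP orientation; "wrist_force": force on the tool from outside, world axes, zero at the start; "moment": the same for the moment, N m; "finger_gap": finger opening in m; "gripper_force": force on a finger pad.
Only numpy, scipy, OpenCV 4.12 (cv2) and the standard library are available. Lean on these libraries where they do the work, as an engineer would, in place of code of your own. Each camera call takes 0.05 s, during which the arm holds its last target. There are 200 camera calls.

## Working session

There is one attempt and no reset: what is moved stays moved. The work goes in short steps, Python scripts to look and compute and a tool call to move; the robot and the scene stay as the last step left them, time stands still between calls to the robot, and variables do not carry over. Pictures are saved under pics/ and viewed, at most 10 in all, crops included, and the job is handed in when it is done.

Besides the shell and the picture viewer there is one more tool, called after "Call:" by a JSON object that holds its "method" and its "body". carry_out: Moves the arm, as the interface text tells. Its arguments: {"type":"object","properties":{"targets":{"type":"array","items":{"type":"array","items":{"type":"number"}}},"squeeze":{"type":"number"}},"required":["targets"]}

```bash
mkdir -p pics
cat > h.py <<'E'
import numpy as np, cv2
from scipy.spatial.transform import Rotation as R
from cell import manip
def snap(n,f=None):
    s=manip.observe(); c=manip.camera(n)
    if 'mount' in c:
        T=np.eye(4);T[:3,:3]=R.from_rotvec(s['eef_rot']).as_matrix();T[:3,3]=s['ee_pos'];M=T@np.array(c['mount'])
        c['Rm'],c['t']=M[:3,:3],M[:3,3]
    else:
        a=np.array(c['attitude']);c['Rm']=a if a.shape==(3,3) else R.from_rotvec(a).as_matrix() if a.size==3 else R.from_quat(a).as_matrix();c['t']=np.array(c['eye'])
    if f: cv2.imwrite('pics/'+f,c['pixels'][:,:,::-1])
    return c
def ray(c,u,v,z):
    d=c['Rm']@np.array([(u-c['cx'])/c['fx'],(v-c['cy'])/c['fy'],1]); return c['t']+d*(z-c['t'][2])/d[2]
def cloud(c):
    v,u=np.mgrid[:480,:640];d=c['depth']
    p=np.stack([(u-c['cx'])/c['fx']*d,(v-c['cy'])/c['fy']*d,d],-1)@c['Rm'].T+c['t'];p[d==0]=np.nan;return p
E
python3 - <<'E'
from h import *
s=manip.observe();print(s)
for n in ['top','scene']:
    c=snap(n,n+'0.png');print(n,c.get('attitude'),c['eye'],c['fx']); np.savez('/tmp/'+n,**{k:v for k,v in c.items()})
    print(ray(c,320,240,0))
E
```

```text
{'time': 0.0, 'joints': array([-0.88379266,  0.5018668 , -0.42679788,  1.55147808,  0.22080398,
        1.1383008 , -0.21032517]), 'joint_velocities': array([ 4.52136747e-05,  2.77246459e-04, -2.15246065e-04, -6.66790711e-05,
       -1.41148624e-03,  1.06407716e-04,  1.21219762e-03]), 'joint_efforts': array([-7.76582510e-05, -5.66574097e+01, -5.81566751e+00, -2.79122794e+01,
       -6.83990680e-02,  3.03735130e-02,  1.74614743e-04]), 'ee_pos': array([0.26703986, 0.59182168, 0.22565539]), 'eef_rot': array([-6.60570479e-01, -3.07086259e+00,  3.03634404e-03]), 'wrist_force': array([ 0.72630129,  0.3464728 , -0.36095965]), 'moment': array([-0.00637802, -0.01464799, -0.007397  ]), 'gripper_force': 0.0, 'finger_gap': 0.09206420060501642}
top [-2.14564015  2.12236976 -0.17107793] [ 0.38540886 -0.06149166  0.85238899] 452.49927316057676
[ 0.52947087 -0.06832792  0.        ]
scene [-2.14831314 -1.31127632  0.46340939] [ 0.92161265 -0.27345606  0.65624849] 476.1675364875145
[ 0.43708402 -0.02437758  0.        ]
```

View pics/top0.png

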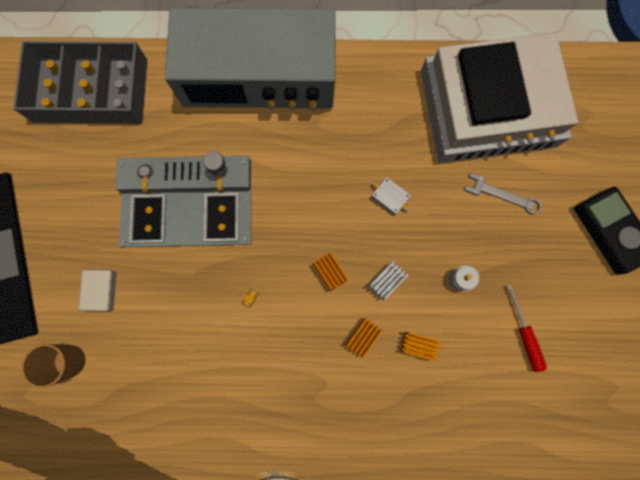

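View pics/scene0.png

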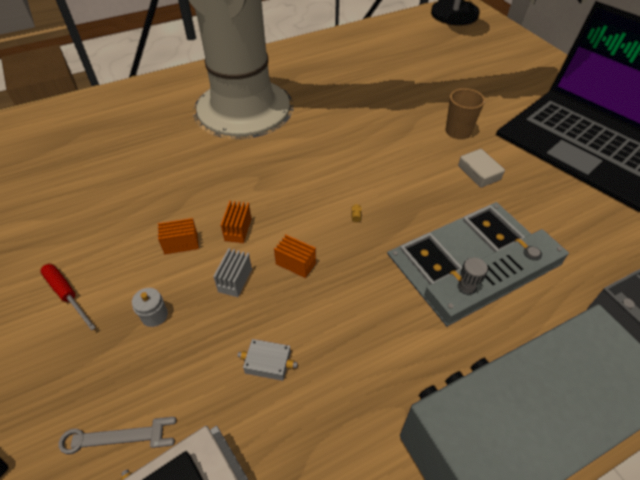

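The top view shows these candidates for the load:
- bare finned block at (388,281)
- orange finned blocks at (330,271), (363,337) and (420,346), all look-alikes
- plain box at (390,195)
- can at (464,278)

I choose (388,281). The tall plug at (214,162) is behind the right dock, so the idle dock is the left one at (148,218).

Run:
```python
from h import *
c=snap('top');p=cloud(c);im=c['pixels']
cv2.imwrite('pics/crop.png',cv2.resize(im[140:380,100:500,::-1],(800,480),interpolation=cv2.INTER_CUBIC))
hsv=cv2.cvtColor(im,cv2.COLOR_RGB2HSV)
z=p[...,2]
def box(name,u0,u1,v0,v1,m):
    k=np.zeros_like(m);k[v0:v1,u0:u1]=m[v0:v1,u0:u1]
    q=p[k];r=cv2.minAreaRect((q[:,:2]*1000).astype(np.float32));print(name,len(q),r,np.nanmedian(q[:,2]),np.nanmax(q[:,2]),'med',np.nanmedian(q,axis=0))
up=(z>0.025)
box('load',360,415,255,308,up&(z<.06)&(hsv[...,1]<90))
box('orange1',308,352,245,295,up)
box('orange2',340,385,312,360,up)
# dock outlines: dark floor blobs
for n,(u0,u1) in dict(L=(122,175),R=(195,246)).items():
    k=np.zeros((480,640),np.uint8);k[190:246,u0:u1]=(hsv[190:246,u0:u1,2]<50)
    k=cv2.morphologyEx(k,cv2.MORPH_CLOSE,np.ones((9,9)))
    cs=max(cv2.findContours(k,0,2)[0],key=cv2.contourArea)
    w=np.array([ray(c,*x[0],0.006)[:2] for x in cs])*1000
    print(n,cv2.boundingRect(cs),cv2.minAreaRect(w.astype(np.float32)))
    print(' z floor',np.nanmedian(z[k>0]))
for uv in [(214,158),(144,170)]: print(uv,np.nanmax(z[uv[1]-6:uv[1]+6,uv[0]-6:uv[0]+6]))
```

```text
load 393 ((451.5425109863281, -191.9102783203125), (35.91551971435547, 59.6292724609375), 46.147972106933594) 0.04409620910957346 0.04865283128458431 med [ 0.4508781  -0.19185758  0.04409621]
orange1 426 ((467.6162109375, -87.67338562011719), (59.94424819946289, 36.30713653564453), 32.94252014160156) 0.04363736022377823 0.04879007424678794 med [ 0.46745751 -0.08811844  0.04363736]
orange2 512 ((349.5961608886719, -147.62623596191406), (36.065879821777344, 59.80183792114258), 54.44719696044922) 0.04338696222801802 0.04829915162193632 med [ 0.34913972 -0.1478932   0.04338696]
L (122, 190, 53, 49) ((575.8924560546875, 264.78973388671875), (94.2533950805664, 100.58026123046875), 0.5884923338890076)
 z floor 0.007191581061533503
R (195, 190, 40, 48) ((578.2153930664062, 135.70181274414062), (92.28538513183594, 76.28955078125), 0.6078985333442688)
 z floor 0.007125823750106397
(214, 158) 0.09358231980501408
(144, 170) 0.04375963933382587
```

View pics/crop.png

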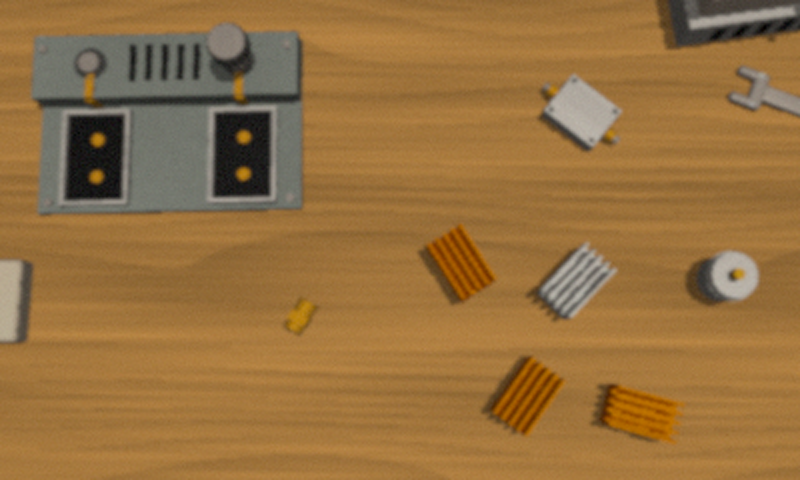

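The close crop confirms it: the bare finned block is at crop (577,281), and the others are orange, a plain box and a can. The tall plug at crop (228,43) is behind the right dock and the flat cap at (89,62) is behind the left one. Next I get the dock pose and the first move.

```bash
cat >> h.py <<'E'
def row(x,y,z,psi,p0=None,r0=None):
    s=manip.observe();p0=s['ee_pos'] if p0 is None else p0;R0=R.from_rotvec(s['eef_rot'] if r0 is None else r0)
    a=np.radians(psi);Y=np.array([np.cos(a),np.sin(a),0]);Z=np.array([0,0,-1.]);T=R.from_matrix(np.c_[np.cross(Y,Z),Y,Z])
    print('row',np.round(R0.inv().apply(np.array([x,y,z])-p0),4),np.round((R0.inv()*T).as_rotvec(degrees=True),2))
def dock(c,u0,u1,v0,v1):
    # black floor, brass studs filled by hull
    k=np.zeros((480,640),np.uint8);k[v0:v1,u0:u1]=c['pixels'][v0:v1,u0:u1].max(-1)<45
    n,l,st,_=cv2.connectedComponentsWithStats(k);i=1+np.argmax(st[1:,4])
    v,u=np.nonzero(l==i);h=cv2.convexHull(np.c_[u,v].astype(np.int32))
    w=np.array([ray(c,*x[0],0.006)[:2] for x in h])*1000
    return cv2.boundingRect(h),cv2.minAreaRect(w.astype(np.float32))
E
python3 - <<'E'
from h import *
c=snap('top');print(dock(c,130,167,190,250),dock(c,203,242,190,250))
w=snap('wrist');print(np.round(w['mount'],3),w['fx'])
row(.54,.264,.25,90)
E
```

```text
((134, 198, 27, 41), ((567.8857421875, 263.4748229980469), (78.57505798339844, 49.96918487548828), 1.0715463161468506)) ((208, 197, 26, 41), ((571.600341796875, 122.7768783569336), (79.23502349853516, 48.20734405517578), 2.3185784816741943))
[[ 0.001 -0.956 -0.293  0.078]
 [ 1.     0.001  0.     0.001]
 [-0.    -0.293  0.956 -0.158]
 [ 0.     0.     0.     1.   ]] 369.1283712411736
row [-0.3837 -0.187  -0.0236] [-5.000e-02 -1.000e-02 -2.428e+01]
```

Call:
{"method": "carry_out", "body": {"targets": [[-0.384,-0.187,-0.024,0,0,-24.3,0.08],[-0.384,-0.187,-0.024,0,0,-24.3,0.08],[-0.384,-0.187,-0.024,0,0,-24.3,0.08],[-0.384,-0.187,-0.024,0,0,-24.3,0.08],[-0.384,-0.187,-0.024,0,0,-24.3,0.08],[-0.384,-0.187,-0.024,0,0,-24.3,0.08],[-0.384,-0.187,-0.024,0,0,-24.3,0.08],[-0.384,-0.187,-0.024,0,0,-24.3,0.08]]}}

```text
time: 0.92
ee_pos: [0.4805, 0.3355, 0.2456]
eef_rot: [-0.001, 3.141, 0.0]
wrist_force: [0.8, 0.2, -0.6]
finger_gap: 0.0799
gripper_force: 0.0
```

```bash
python3 -c "
from h import *
row(.54,.264,.25,90);row(.43,-.21,.2,46)"
```

```text
row [-0.0595 -0.0716 -0.0044] [0.01 0.01 0.02]
row [ 0.0507 -0.5455  0.0455] [1.000e-02 1.000e-02 4.402e+01]
```

Call:
{"method": "carry_out", "body": {"targets": [[-0.06,-0.072,-0.004,0,0,0,0.08],[-0.06,-0.072,-0.004,0,0,0,0.08],[-0.06,-0.072,-0.004,0,0,0,0.08],[-0.06,-0.072,-0.004,0,0,0,0.08],[-0.06,-0.072,-0.004,0,0,0,0.08]]}}

```text
time: 1.33
ee_pos: [0.5398, 0.2647, 0.2491]
eef_rot: [-0.003, -3.141, -0.0]
wrist_force: [-0.9, 0.6, 0.8]
finger_gap: 0.0797
gripper_force: 0.0
```

Run:
```python
from h import *
c=snap('wrist','w1.png')
print(manip.observe()['ee_pos'])
v,u=480,640
p=cloud(c)
for t in (45,60): 
  k=(c['pixels'].max(-1)<t)&(p[...,2]<.02);n,l,st,ce=cv2.connectedComponentsWithStats(k.astype(np.uint8))
  for i in np.argsort(-st[1:,4])[:4]+1:
    q=p[l==i];hv,hu=np.nonzero(l==i);h=cv2.convexHull(np.c_[hu,hv].astype(np.int32))
    w=np.array([ray(c,*x[0],0.006)[:2] for x in h])*1000
    print(t,st[i],cv2.minAreaRect(w.astype(np.float32)),np.nanmedian(q[:,2]))
row(.43,-.21,.2,46)
```

```text
[0.5387148  0.26633478 0.24920616]
45 [  517     0   123   297 19585] ((490.12353515625, 543.90478515625), (323.1256103515625, 102.53163146972656), 16.120702743530273) 0.01635278096341003
45 [ 301  187   43   30 1101] ((542.3883666992188, 265.28021240234375), (46.52303695678711, 32.48571014404297), 89.94824981689453) 0.006999060749586228
45 [628   0  12  27 268] ((359.3133239746094, 563.8887329101562), (20.759119033813477, 10.309154510498047), 14.05620288848877) 0.01831916628487637
45 [629  31  11  25 233] ((385.30743408203125, 570.814453125), (20.362733840942383, 9.498885154724121), 14.05610466003418) 0.018489901979375
60 [  517     0   123   297 19905] ((490.3095703125, 543.8461303710938), (323.4505615234375, 102.746826171875), 16.120868682861328) 0.01634695435596384
60 [ 293  187   51   72 3199] ((567.1797485351562, 261.2087097167969), (82.26532745361328, 54.90171813964844), 0.9135333895683289) 0.00699419062776363
60 [ 164  192   56   71 2910] ((572.4222412109375, 119.19300079345703), (81.24990844726562, 52.694026947021484), 1.6905708312988281) 0.00702751591365125
60 [627   0  13  27 282] ((359.5291748046875, 563.51220703125), (20.994949340820312, 11.144379615783691), 14.056201934814453) 0.018320105560578698
row [ 0.1091 -0.4763  0.0489] [ 2.000e-02 -7.000e-02  4.405e+01]
```

View pics/w1.png

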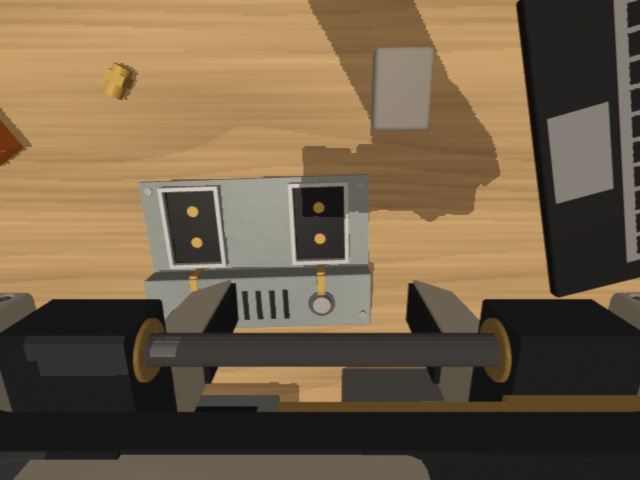

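The wrist view shows both docks, the left one at (320,223) with the flat cap at (321,303) behind it. Its centre is about (0.5675, 0.262) with yaw about 1.5°. Next is the load.

```bash
python3 -c "
from h import *
row(.4515,-.192,.2,46)"
```

```text
row [ 0.0876 -0.4583  0.0489] [ 2.000e-02 -7.000e-02  4.405e+01]
```

Call:
{"method": "carry_out", "body": {"targets": [[0.088,-0.458,0.049,0,0,44,0.08],[0.088,-0.458,0.049,0,0,44,0.08],[0.088,-0.458,0.049,0,0,44,0.08],[0.088,-0.458,0.049,0,0,44,0.08],[0.088,-0.458,0.049,0,0,44,0.08],[0.088,-0.458,0.049,0,0,44,0.08],[0.088,-0.458,0.049,0,0,44,0.08],[0.088,-0.458,0.049,0,0,44,0.08]]}}

```text
time: 2.05
ee_pos: [0.4764, -0.0593, 0.2146]
eef_rot: [1.171, 2.915, 0.001]
wrist_force: [-0.0, -0.9, 0.5]
finger_gap: 0.0801
gripper_force: 0.0
```

```bash
python3 -c "
from h import *
row(.4515,-.192,.2,46)"
```

```text
row [-0.0739 -0.113   0.0145] [0.05 0.01 0.21]
```

Call:
{"method": "carry_out", "body": {"targets": [[-0.074,-0.113,0.0145,0,0,0,0.08],[-0.074,-0.113,0.0145,0,0,0,0.08],[-0.074,-0.113,0.0145,0,0,0,0.08],[-0.074,-0.113,0.0145,0,0,0,0.08],[-0.074,-0.113,0.0145,0,0,0,0.08],[-0.074,-0.113,0.0145,0,0,0,0.08]]}}

```text
time: 2.55
ee_pos: [0.4521, -0.1912, 0.1999]
eef_rot: [-1.174, -2.913, -0.001]
wrist_force: [0.5, 0.1, 0.4]
finger_gap: 0.0798
gripper_force: 0.0
```

Run:
```python
from h import *
c=snap('wrist','w2.png');p=cloud(c);im=c['pixels']
hsv=cv2.cvtColor(im,cv2.COLOR_RGB2HSV)
k=(p[...,2]>.025)&(p[...,2]<.055)&(hsv[...,1]<90)&(np.hypot(p[...,0]-.4515,p[...,1]+.192)<.05)
q=p[k];print(len(q),cv2.minAreaRect((q[:,:2]*1000).astype(np.float32)),np.nanmedian(q[:,2]))
q=p[k&(p[...,2]>.04)];print(cv2.minAreaRect((q[:,:2]*1000).astype(np.float32)))
print(manip.observe()['ee_pos']);row(.4515,-.192,.013,46)
```

```text
1450 ((452.2568054199219, -191.04306030273438), (36.015281677246094, 60.52680969238281), 46.114322662353516) 0.04425761786515223
((452.209228515625, -190.98956298828125), (36.00028610229492, 60.21184158325195), 45.957923889160156)
[ 0.45257543 -0.19027393  0.20002125]
row [-0.0006 -0.0022  0.187 ] [ 0.06 -0.04  0.2 ]
```

View pics/w2.png

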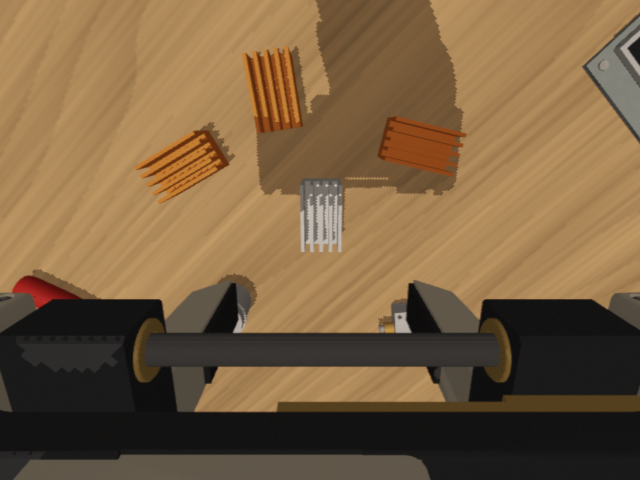

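The wrist view shows the bare finned load at (322,215), centred between the fingers and lengthwise to the pads. The orange blocks are well clear. I go down and grip.

Call:
{"method": "carry_out", "body": {"targets": [[0,0,0.04,0,0,0,0.08],[0,0,0.08,0,0,0,0.08],[0,0,0.12,0,0,0,0.08],[0,0,0.15,0,0,0,0.08],[0,0,0.175,0,0,0,0.08],[0,0,0.187,0,0,0,0.08],[0,0,0.187,0,0,0,0.08],[0,0,0.187,0,0,0,0.08]]}}

```text
time: 3.27
ee_pos: [0.4523, -0.1902, 0.0127]
eef_rot: [-1.17, -2.914, -0.002]
wrist_force: [-0.1, 0.6, 0.5]
finger_gap: 0.0801
gripper_force: 0.0
```

Call:
{"method": "carry_out", "body": {"targets": [[0,0,0,0,0,0,0.03],[0,0,0,0,0,0,0.03],[0,0,0,0,0,0,0.03],[0,0,0,0,0,0,0.03],[0,0,0,0,0,0,0.03],[0,0,0,0,0,0,0.03],[0,0,0,0,0,0,0.03],[0,0,0,0,0,0,0.03]], "squeeze": 30}}

```text
time: 3.93
ee_pos: [0.452, -0.1929, 0.0132]
eef_rot: [1.176, 2.913, 0.0]
wrist_force: [-0.5, -0.3, 2.3]
finger_gap: 0.0361
gripper_force: 30.0
```

Call:
{"method": "carry_out", "body": {"targets": [[0,0,-0.02,0,0,0,0.03],[0,0,-0.05,0,0,0,0.03],[0,0,-0.09,0,0,0,0.03],[0,0,-0.13,0,0,0,0.03],[0,0,-0.16,0,0,0,0.03],[0,0,-0.16,0,0,0,0.03],[0,0,-0.16,0,0,0,0.03]]}}

```text
time: 4.52
ee_pos: [0.4529, -0.1933, 0.1746]
eef_rot: [1.175, 2.909, 0.0]
wrist_force: [-0.8, -0.5, -3.1]
finger_gap: 0.0359
gripper_force: 30.0
```

```bash
python3 -c "
from h import *
print(manip.observe()['wrist_force'],manip.observe()['finger_gap'])
row(.5675,.262,.18,91.5)"
```

```text
[-0.77746901 -0.46423388 -3.10208783] 0.03591268786837661
row [ 0.2338  0.4072 -0.0056] [  0.     0.23 -45.49]
```

Call:
{"method": "carry_out", "body": {"targets": [[0.012,0.02,-0.006,0,0,-3,0.03],[0.234,0.407,-0.006,0,0,-45.5,0.03],[0.234,0.407,-0.006,0,0,-45.5,0.03],[0.234,0.407,-0.006,0,0,-45.5,0.03],[0.234,0.407,-0.006,0,0,-45.5,0.03],[0.234,0.407,-0.006,0,0,-45.5,0.03],[0.234,0.407,-0.006,0,0,-45.5,0.03],[0.234,0.407,-0.006,0,0,-45.5,0.03]]}}

```text
time: 5.18
ee_pos: [0.5267, 0.1142, 0.1765]
eef_rot: [0.051, -3.137, 0.001]
wrist_force: [0.5, -0.7, -1.6]
finger_gap: 0.0356
gripper_force: 30.0
```

```bash
python3 -c "
from h import *
row(.5675,.262,.18,91.5)"
```

```text
row [-0.0456  0.1464 -0.0038] [-0.02 -0.26  0.37]
```

Call:
{"method": "carry_out", "body": {"targets": [[-0.0455,0.1465,-0.004,0,0,0,0.03],[-0.0455,0.1465,-0.004,0,0,0,0.03],[-0.0455,0.1465,-0.004,0,0,0,0.03],[-0.0455,0.1465,-0.004,0,0,0,0.03],[-0.0455,0.1465,-0.004,0,0,0,0.03],[-0.0455,0.1465,-0.004,0,0,0,0.03],[-0.0455,0.1465,-0.004,0,0,0,0.03]]}}

```text
time: 5.77
ee_pos: [0.5685, 0.2589, 0.1803]
eef_rot: [0.042, -3.137, 0.004]
wrist_force: [-0.7, -0.7, -2.7]
finger_gap: 0.0359
gripper_force: 30.0
```

Run:
```python
from h import *
c=snap('wrist','w3.png');p=cloud(c)
s=manip.observe();print(s['ee_pos'],s['finger_gap'],s['wrist_force'])
tz=s['ee_pos'][2]
k=(p[...,2]>tz-.02)&(p[...,2]<tz+.037)&(np.abs(p[...,1]-s['ee_pos'][1])<.0175)&(np.hypot(p[...,0]-s['ee_pos'][0],p[...,1]-s['ee_pos'][1])<.06)
q=p[k];print(len(q),q.min(0),q.max(0))
row(.5675,.262,.0205,91.5)
```

```text
[0.5689512  0.25805777 0.1808132 ] 0.035949190952585704 [-0.1062769  -0.7273985  -2.25700142]
10562 [0.53676551 0.24056948 0.16633205] [0.59875335 0.27555409 0.21769758]
row [0.0008 0.0044 0.1603] [-0.14 -0.2  -0.06]
```

View pics/w3.png

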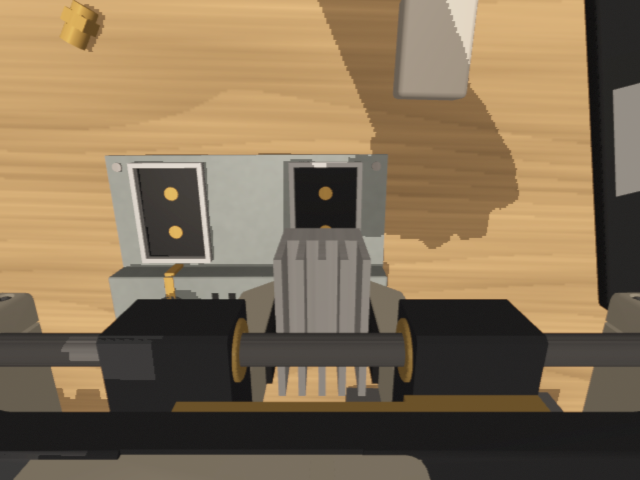

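The wrist view shows the load held level at (322,310), parallel to the left dock (rim at (325,195)) and to its left edges. I lower it.

Call:
{"method": "carry_out", "body": {"targets": [[0,0.003,0.035,0,0,0,0.03],[0,0.003,0.075,0,0,0,0.03],[0,0.003,0.11,0,0,0,0.03],[0,0.003,0.13,0,0,0,0.03],[0,0.003,0.14,0,0,0,0.03],[0,0.003,0.14,0,0,0,0.03]]}}

```text
time: 6.32
ee_pos: [0.568, 0.2603, 0.04]
eef_rot: [0.038, -3.136, 0.005]
wrist_force: [-0.0, -0.4, -2.3]
finger_gap: 0.0355
gripper_force: 30.0
```

Run:
```python
from h import *
c=snap('wrist','w4.png');s=manip.observe();print(s['ee_pos']);row(.5675,.262,.0195,91.5)
```

```text
[0.56939715 0.26157169 0.04216415]
row [0.0018 0.0005 0.0227] [-0.08 -0.12 -0.08]
```

View pics/w4.png

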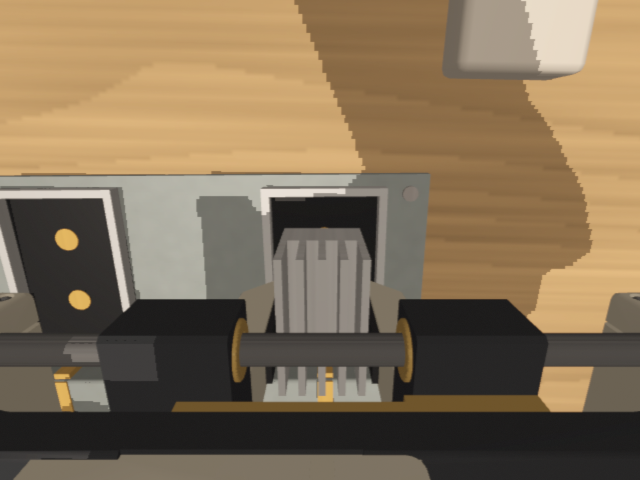

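The load at (322,290) is centred between the rim sides (265 and 385), so I lower the last 20 mm.

Call:
{"method": "carry_out", "body": {"targets": [[0.001,0,0.008,0,0,0,0.03],[0.001,0,0.015,0,0,0,0.03],[0.001,0,0.019,0,0,0,0.03],[0.001,0,0.02,0,0,0,0.03],[0.001,0,0.02,0,0,0,0.03]]}}

```text
time: 6.78
ee_pos: [0.5689, 0.2634, 0.0231]
eef_rot: [-0.042, 3.141, -0.0]
wrist_force: [-0.6, 0.9, -1.5]
finger_gap: 0.0358
gripper_force: 30.0
```

Call:
{"method": "carry_out", "body": {"targets": [[0,0,0.001,0,0,0,0.03],[0,0,0.002,0,0,0,0.03],[0,0,0.002,0,0,0,0.03]]}}

```text
time: 7.03
ee_pos: [0.5689, 0.2635, 0.0211]
eef_rot: [-0.042, 3.141, 0.0]
wrist_force: [0.2, -0.0, -3.1]
finger_gap: 0.0358
gripper_force: 30.0
```

Call:
{"method": "carry_out", "body": {"targets": [[0,0,0.001,0,0,0,0.03],[0,0,0.002,0,0,0,0.03],[0,0,0.002,0,0,0,0.03]]}}

```text
time: 7.28
ee_pos: [0.5691, 0.2635, 0.0193]
eef_rot: [-0.042, 3.141, 0.0]
wrist_force: [0.1, -0.8, 0.1]
finger_gap: 0.0358
gripper_force: 30.0
```

Call:
{"method": "carry_out", "body": {"targets": [[0,0,0.0007,0,0,0,0.03],[0,0,0.0007,0,0,0,0.03]]}}

```text
time: 7.45
ee_pos: [0.5691, 0.2635, 0.0193]
eef_rot: [-0.042, 3.141, 0.0]
wrist_force: [-3.1, -1.1, 6.1]
finger_gap: 0.0356
gripper_force: 30.0
```

Contact: the upward force is 6 N. I release and retreat.

Call:
{"method": "carry_out", "body": {"targets": [[0,0,0,0,0,0,0.06],[0,0,0,0,0,0,0.075],[0,0,0,0,0,0,0.075],[0,0,0,0,0,0,0.075],[0,0,0,0,0,0,0.075],[0,0,0,0,0,0,0.075]]}}

```text
time: 7.95
ee_pos: [0.5688, 0.2633, 0.0182]
eef_rot: [0.042, -3.141, 0.0]
wrist_force: [0.5, 1.1, -0.7]
finger_gap: 0.071
gripper_force: 0.0
```

Call:
{"method": "carry_out", "body": {"targets": [[0,0,-0.02,0,0,0,0.075],[0,0,-0.06,0,0,0,0.075],[0,0,-0.1,0,0,0,0.075],[0,0,-0.14,0,0,0,0.075],[0,0,-0.18,0,0,0,0.075],[0,0,-0.2,0,0,0,0.075],[0,0,-0.2,0,0,0,0.075],[0,0,-0.2,0,0,0,0.075]]}}

```text
time: 8.62
ee_pos: [0.5698, 0.2638, 0.2201]
eef_rot: [-0.041, 3.138, 0.002]
wrist_force: [-1.7, -0.6, 0.0]
finger_gap: 0.0749
gripper_force: 0.0
```

Run:
```python
from h import *
c=snap('wrist','w5.png');p=cloud(c)
hsv=cv2.cvtColor(c['pixels'],cv2.COLOR_RGB2HSV)
k=(p[...,2]>.042)&(p[...,2]<.06)&(np.hypot(p[...,0]-.568,p[...,1]-.262)<.045)
q=p[k];print(len(q),cv2.minAreaRect((q[:,:2]*1000).astype(np.float32)),np.nanmedian(q[:,2]),manip.observe()['time'])
```

```text
1090 ((568.2101440429688, 263.1427917480469), (60.074684143066406, 35.98020553588867), 1.3951361179351807) 0.050379067581898085 8.6667
```

View pics/w5.png

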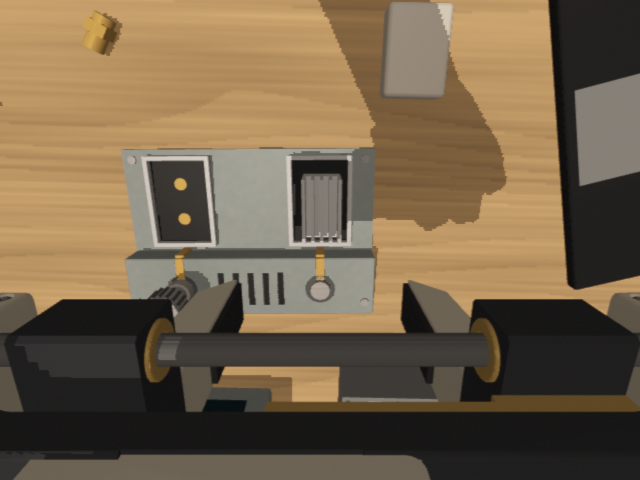

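The load sits flat inside the left dock's rim at (321,208), with its top at 50 mm. The tall plug at (175,295) is behind the other dock.

```bash
python3 -c "
from cell import manip
print(manip.job_done())"
```

```text
the job is handed in; nothing more can be done
None
```

The finned aluminium load stands flat, fins up and lengthwise inside the rim of the idle left dock, the gripper has let go and is clear of it, and I handed the job in about 8.7 s in (no verdict was returned).

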